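# Sort the inspected chisels and take off the grinder's wheel knob

### The job

Lay the chisel with the green tag in the green pass nest and the one with the red tag in the red regrind nest, each lying flat inside its tray. Then, so that the wheel can be changed for the regrinding, take the black wheel knob off the grinder's spindle: nobody knows whether its thread is right- or left-handed, so find out by trying which way it loosens, unscrew it that way, lift it off, and finish while still holding it in the gripper, at least 5 cm above its seat and clear of the machine. Leave the other things on the bench where they are.

Things in the scene. Friction and masses are not known exactly. Their poses are not given: they have to be found in the camera images.
- green_chisel: Palm chisel with a green inspection ring (29 mm across) behind the blade and a green square tag on the handle's top. Starts lying on the bench. Origin under the middle of the eight-sided wooden handle (72 long, 30 wide, 30 mm tall); own x towards the blade, z up. Reaches from x = -41 to +95 mm; blade 14 x 4 mm. 0.08 to 0.15 kg, balances about 15 mm ahead of the origin.
- red_chisel: Palm chisel with a red inspection ring (29 mm across) behind the blade and a red square tag on the handle's top. Starts lying on the bench. Origin under the middle of the eight-sided wooden handle (72 long, 30 wide, 30 mm tall); own x towards the blade, z up. Reaches from x = -41 to +95 mm; blade 14 x 4 mm. 0.08 to 0.15 kg, balances about 15 mm ahead of the origin.
- green_chisel_mid (a point): Middle of the green-tagged chisel's whole length: 26 mm ahead of its origin (towards the blade) and 15 mm above its underside.
- red_chisel_mid (a point): The same point of the red-tagged chisel.
- pass_nest: Pass nest: low open tray with green walls and floor, fixed to the bench. Outer 178 mm (own x) x 114 mm (own y), 16 mm tall, walls 6 mm, inner floor about 6 mm above the bench. Origin: centre of the underside, on the bench. Takes one chisel lying along own x, blade either way.
- regrind_nest: Regrind nest: low open tray with red walls and floor, fixed to the bench. Outer 178 mm (own x) x 114 mm (own y), 16 mm tall, walls 6 mm, inner floor about 6 mm above the bench. Origin: centre of the underside, on the bench. Takes one chisel lying along own x, blade either way.
- grinder: Horizontal wet grinder, fixed; upright spindle, locked, so wheel and washer do not turn. Origin on the bench under the spindle axis. Green housing: own x -110 to +110, own y -115 to +270 mm, 100 mm tall. Brown 200 mm wheel, top 145 mm above the bench, in a black pan 236 mm across and 136 mm high. Steel washer 62 mm across, its face at 152 mm.
- tank_top (a point): Centre of the top of the grinder's blue water tank (150 mm along own x, 85 mm along own y), 260 mm above the bench, 205 mm from the spindle towards own +y; a black filler cap stands 12 mm higher.
- tool_rest (a point): Middle of the grinder's steel tool-rest bar: 12 mm thick, 230 mm long along own y, 190 mm above the bench, 104 mm from the spindle towards own +x.
- spindle (a point): Spindle axis at the washer's face, 152 mm above the bench: the knob's seat. The threaded end stands 24 mm up inside the knob: a coarse two-start quick thread, right- or left-handed by chance at each start (right-handed loosens anticlockwise seen from above, left-handed clockwise). Raised 30 mm, the knob is clear of it.
- knob: Black twelve-sided wheel knob with an aluminium disc on top, on the upright spindle. Origin: centre of its underside, on the washer. 54 mm across flats (56 over corners), 34 mm tall, hollow from below; flats look along own +x, -x and every 30 degrees between. 0.11 to 0.22 kg.
- knob_top (a point): Centre of the knob's top. Hand-loose, with 3 mm of side play: the loosening way it turns almost freely; the wrong way it stops solid after about 6 degrees (torque soon above 0.4 N m, or the fingers slip round). It lifts off only after some 55 degrees of loosening, freely between 65 and 120; at about 135 it meets a stop. Need not be raised while turning.
- honing_guide: Bystander, to be left alone: honing guide, aluminium with brass roller, 50 x 74 x 28 mm, lying flat. Origin: centre of its underside.
- oil_bottle: Bystander, to be left alone: white honing-oil bottle with red cap, 44 mm across, 125 mm tall, standing. Origin: centre of its underside.
- block_plane: Bystander, to be left alone: small dark steel block plane, 160 x 50 mm, about 50 mm tall, beyond the nests. Origin: centre of its underside.
- brass_hammer: Bystander, to be left alone: small hammer with brass head, 200 mm long, lying at the right. Origin: centre of its underside.
Mind the look-alikes: they are no part of the job. Leave any purple look-alike of the green_chisel alone.

How it is judged (in metres and radians):
On the way, in this order (a step that is already met when the one before it is completed fails the run):
1. both chisels lie released, flat in the nest of their tag's colour, while the knob is still on its spindle (x of green_chisel_mid in the frame of pass_nest between -0.03 and 0.03 m and y of green_chisel_mid in the frame of pass_nest between -0.04 and 0.04 m and height (world z) of each of green_chisel_mid, red_chisel_mid below 0.03 m and angle between green_chisel's own x axis and vertical between 1.45 and 1.69 rad and linear speed of each of green_chisel, red_chisel below 0.03 m/s and contact force between the fingers and green_chisel below 0.3 N and x of red_chisel_mid in the frame of regrind_nest between -0.03 and 0.03 m and y of red_chisel_mid in the frame of regrind_nest between -0.04 and 0.04 m and angle between red_chisel's own x axis and vertical between 1.45 and 1.69 rad and contact force between the fingers and red_chisel below 0.3 N and z of knob in the frame of spindle below 0.012 m and horizontal distance between knob and spindle below 0.01 m), for 0.2 s.
2. the knob is off the spindle and lifted (z of knob in the frame of spindle above 0.035 m and contact force between the fingers and knob above 1 N), for 0.2 s.
At the end, for the whole second after the job is handed in: Both chisels lie flat (within 7 degrees) and still inside the nest of their colour, untouched; the knob is held still in the fingers with its underside at least 45 mm above its seat on the washer, not resting on the grinder. No bystander moved by more than 25 mm (x of green_chisel_mid in the frame of pass_nest between -0.03 and 0.03 m and y of green_chisel_mid in the frame of pass_nest between -0.04 and 0.04 m and height (world z) of each of green_chisel_mid, red_chisel_mid below 0.03 m and angle between green_chisel's own x axis and vertical between 1.45 and 1.69 rad and linear speed of each of green_chisel, red_chisel, knob below 0.03 m/s and contact force between the fingers and green_chisel below 0.3 N and x of red_chisel_mid in the frame of regrind_nest between -0.03 and 0.03 m and y of red_chisel_mid in the frame of regrind_nest between -0.04 and 0.04 m and angle between red_chisel's own x axis and vertical between 1.45 and 1.69 rad and contact force between the fingers and red_chisel below 0.3 N and z of knob in the frame of spindle above 0.045 m and contact force between the fingers and knob above 1 N and contact force between knob and grinder below 0.3 N); the arm keeps its last pose, push and grip.
It fails at once if a bystander on the bench was moved by more than 25 mm (distance of any of honing_guide, oil_bottle, block_plane, brass_hammer from where it was at the start of the episode above 0.025 m).
It also fails if it takes over 64 s, if anything falls off the work surface, if the arm or the gripper's body presses on something with over 40 N, if the wrist force passes 120 N, or if a joint passes its speed limit or range.

### The arm

A 6-joint arm with a two-finger parallel gripper is mounted at the origin on the work surface. World frame = base frame: x ahead of the robot, y to its left, z up, the work surface at z = 0. Lengths are in m, angles in degrees, forces in N, time in s.
With the tool pointing down it reaches from about 0.375 to 0.9 m from the base axis. Payload 3.1 kg.
Tool frame: the origin (TCP) lies midway between the tips of the shut fingers; the grasp point (between the pads) lies 19 mm behind it; z points along the fingers, y is the line along which they close (so a half turn about z gives the same grasp; the last joint's range is limited). The gripper opens to 85 mm and grips with 20 to 120 N. Pads are 22 mm wide; open, the fingers measure 114 mm over their backs; the gripper's body (76 mm by 85 mm) begins 54 mm behind the grasp point. The pads swing forward as they close: fully open they stand 13 mm farther back than shut.
Start: joints at [67.065, 30.224, 82.088, -0, 67.689, -10.227], TCP at [0.137, 0.61, 0.231] pointing down, gripper open.
Joint ranges: [-176.69, 176.69], [-43.24, 126.21], [12.49, 139.97], [-82, 262], [0, 151.66], [-163.58, 163.58]. Speed limits (degrees/s): [159.86, 159.86, 180, 180, 180, 180].

### API

Orientations are given as a 3x3 rotation matrix whose columns are the frame's x, y, z axes.
In Python, from station import env gives the robot as it stands.
- The arm moves only by the tool apply_moves, never from a script. Its argument "rows" is a list that holds one entry, the list of rows, each a list of 6 numbers: the shift along the tool's x, y, z in units of 60 mm (1.0 is 60 mm), then the turn, a rotation vector about the tool's x, y, z in units of 6 degrees (1.0 is 6 degrees). In form: [[[tx, ty, tz, wx, wy, wz], ...]]. A call has 1 to 8 rows; each row shifts and turns the commanded pose from where the row before left it, along the tool's axes as they then stand; what a row does not reach is not made up. A row lasts 1/8 s, in which the tool goes at most 62.5 mm and 10.7 degrees, less where a joint would pass 70% of its speed; a pose out of reach is approached as far as the arm can. A call is refused whole if a number of a shift passes 1 or a number of a turn 1, either way. A call with a gripper value outside its range is refused whole. "fingers" is the closure, from -1 (fully open) to 1 (shut), set as the call begins (left out, the last holds). The fingers move at their own pace and stop on an object; "squeeze" is the grip in N (left out, the last holds). Time passes only in rows, so rows that do not move let the fingers close. It gives the time, the measured TCP pose, the force, the opening and the grip force at its end, in the units of the state.
- env.get_obs(): the state, without advancing time (a new reading comes with each control period).
- env.camera(name): name is "side" or "top"; returns the picture (384x512x3 uint8, blue, green, red); there is no depth.
- env.get_calibration(name): a dict with "mtx" (3x3 intrinsics, pixels), "world_from_camera" (4x4, takes a point from camera to world coordinates). Camera axes: x right, y down, z forward; pixel columns grow to the right and rows downward; lengths in m; the calibration is good to about 2 mm. A picture is of the moment at which its call begins. get_calibration takes no time and is no camera call.
- env.hand_in(): hands the job in; it is judged then, once.
The state is a dict: "t": time; "q": joint angles; "joint_velocities": joint speeds; "tau": joint torques, N m; "ee_pos": TCP position; "tool_rot": TCP orientation; "contact_force": force on the tool from outside, world axes, zero at the start; "wrist_torque": the same for the moment, N m; "gripper_width": opening from 0.0 (shut) to 1.0 (fully open); "finger_force": force on a finger pad.
Only numpy, scipy, OpenCV 4.12 (cv2) and the standard library are available. Lean on these libraries where they do the work, as an engineer would, in place of code of your own. Each camera call takes 0.05 s, during which the arm holds its last target. There are 200 camera calls.

## Working session

There is one attempt and no reset: what is moved stays moved. The work goes in short steps, Python scripts to look and compute and a tool call to move; the robot and the scene stay as the last step left them, time stands still between calls to the robot, and variables do not carry over. Pictures are saved under pics/ and viewed, at most 10 in all, crops included, and the job is handed in when it is done.

Besides the shell and the picture viewer there is one more tool, called after ">>>" by a JSON object that holds its "op" and its "data", one argument or row to a line. apply_moves: Moves the arm, as the interface text tells. Its arguments: {"type":"object","properties":{"rows":{"type":"array","items":{"type":"array","items":{"type":"array","items":{"type":"number"}}}},"fingers":{"type":"number"},"squeeze":{"type":"number"}},"required":["rows"]}

```bash
mkdir -p pics
python3 - <<'E'
from station import env
import cv2,numpy as np
for n in("top","side"):
    im=env.camera(n); cv2.imwrite(f"pics/{n}0.png",im); c=env.get_calibration(n); print(n,np.round(c["mtx"],1).tolist(),np.round(c["world_from_camera"],3).tolist())
o=env.get_obs(); print(o["t"],o["ee_pos"],np.round(o["tool_rot"],3).tolist(),o["gripper_width"])
E
```

```text
top [[402.7, 0.0, 255.3], [0.0, 402.7, 196.7], [0.0, 0.0, 1.0]] [[0.021, -0.995, 0.096, 0.345], [-1.0, -0.022, -0.015, -0.021], [0.017, -0.095, -0.995, 1.505], [0.0, 0.0, 0.0, 1.0]]
side [[474.1, 0.0, 259.2], [0.0, 474.1, 192.7], [0.0, 0.0, 1.0]] [[-0.98, -0.141, 0.139, 0.28], [-0.198, 0.683, -0.703, 0.95], [0.005, -0.717, -0.697, 1.16], [0.0, 0.0, 0.0, 1.0]]
0.1 [0.13720008 0.60907624 0.23041068] [[-0.975, 0.22, -0.001], [0.22, 0.975, -0.002], [0.0, -0.002, -1.0]] 1.0021218099956442
```

View pics/top0.png

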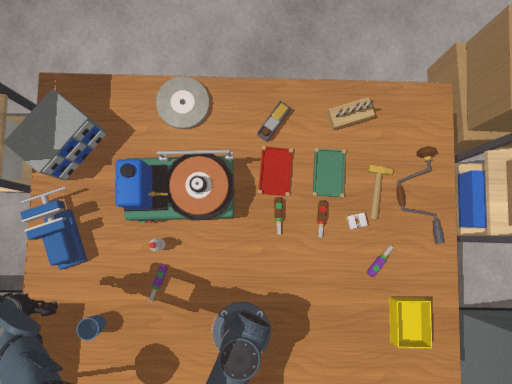

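View pics/side0.png

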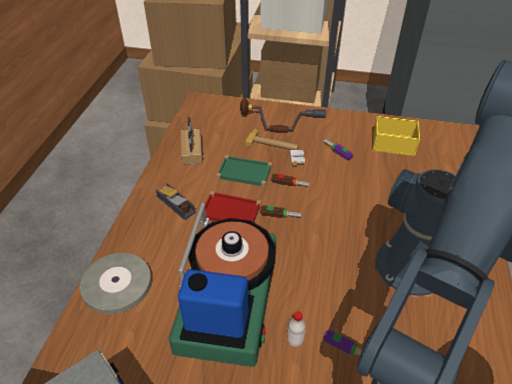

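The top view shows the red nest at (276,170), the green nest at (329,173), the green-tagged chisel at (279,213), the red-tagged one at (322,215), both with the blade towards the robot, and the knob at (198,184). The side view shows the same things: chisels at (275,212) and (287,180), knob at (232,240).

```bash
cat > h.py <<'E'
from station import env
import cv2,numpy as np
C={n:env.get_calibration(n) for n in("top","side")}
def ray(n,p):
    K=np.array(C[n]["mtx"]);T=np.array(C[n]["world_from_camera"])
    d=T[:3,:3]@np.linalg.inv(K)@[p[0],p[1],1]; return T[:3,3],d/np.linalg.norm(d)
def onz(n,p,z):
    o,d=ray(n,p); return o+d*(z-o[2])/d[2]
def tri(a,b):
    o1,d1=ray("top",a);o2,d2=ray("side",b)
    s,t=np.linalg.lstsq(np.c_[d1,-d2],o2-o1,rcond=None)[0]
    p,q=o1+s*d1,o2+t*d2; return (p+q)/2,np.linalg.norm(p-q)
def proj(n,P):
    K=np.array(C[n]["mtx"]);T=np.linalg.inv(np.array(C[n]["world_from_camera"]))
    p=K@(T[:3,:3]@P+T[:3,3]); return p[:2]/p[2]
def blobs(im,lo,hi,box,amin=8):
    x0,y0,x1,y1=box; hsv=cv2.cvtColor(im,cv2.COLOR_BGR2HSV)
    m=np.zeros(hsv.shape[:2],np.uint8); m[y0:y1,x0:x1]=cv2.inRange(hsv,lo,hi)[y0:y1,x0:x1]
    n,l,s,c=cv2.connectedComponentsWithStats(m)
    return [(np.round(c[i],1).tolist(),int(s[i,4]),s[i,:4].tolist(),cv2.minAreaRect(np.argwhere(l==i)[:,::-1].astype(np.float32))) for i in range(1,n) if s[i,4]>=amin]
E
python3 - <<'E'
from h import *
t=cv2.imread("pics/top0.png");s=cv2.imread("pics/side0.png")
G=((40,90,30),(85,255,255));R=((0,190,60),(5,255,255))
for nm,im,bx in(("top",t,(250,135,350,250)),("side",s,(195,150,315,225))):
    for cn,c in(("G",G),("R",R)):
        for b in blobs(im,*c,bx,5): print(nm,cn,b)
a=cv2.resize(t[140:245,175:345],None,fx=4,fy=4,interpolation=cv2.INTER_CUBIC)
b=cv2.resize(s[150:270,190:320],None,fx=4,fy=4,interpolation=cv2.INTER_CUBIC)
cv2.imwrite("pics/ct.png",a);cv2.imwrite("pics/cs.png",b)
E
```

```text
top G ([328.9, 175.4], 752, [314, 151, 30, 45], ((328.43609619140625, 173.09744262695312), (28.297374725341797, 44.04478454589844), 2.2906100749969482))
top G ([314.5, 170.1], 8, [314, 167, 2, 7], ((314.5, 170.0), (6.0, 1.0), 90.0))
top G ([278.6, 205.4], 35, [276, 203, 6, 6], ((278.5, 205.5), (5.0, 5.0), 90.0))
top G ([278.3, 219.0], 21, [275, 218, 8, 3], ((278.5, 219.0), (7.0, 2.0), 0.0))
top R ([275.1, 170.9], 1337, [259, 147, 33, 48], ((275.1895446777344, 170.82083129882812), (30.320363998413086, 46.563419342041016), 4.969740867614746))
top R ([322.6, 208.6], 28, [320, 206, 6, 6], ((322.5, 208.5), (5.0, 5.0), 90.0))
top R ([321.0, 221.9], 14, [318, 221, 7, 3], ((321.0294189453125, 221.8823699951172), (6.305926322937012, 1.697749376296997), 14.03624439239502))
side G ([244.0, 170.5], 993, [219, 157, 51, 28], ((243.98648071289062, 170.58108520507812), (49.155296325683594, 22.522661209106445), 9.462322235107422))
side G ([269.8, 207.8], 32, [267, 205, 7, 6], ((270.0, 207.5), (5.0, 6.0), 90.0))
side G ([284.2, 212.5], 24, [283, 209, 4, 8], ((284.1756286621094, 212.4459228515625), (2.7947826385498047, 7.39795446395874), 9.462322235107422))
side R ([280.7, 175.9], 23, [278, 174, 6, 5], ((280.5, 176.0), (4.0, 5.0), 90.0))
side R ([293.4, 181.5], 20, [292, 178, 4, 8], ((293.3513488769531, 181.39190673828125), (2.46598482131958, 7.233555316925049), 9.462322235107422))
side R ([230.0, 207.5], 1116, [206, 193, 53, 28], ((232.0, 206.5), (27.0, 52.0), 90.0))
```

View pics/ct.png

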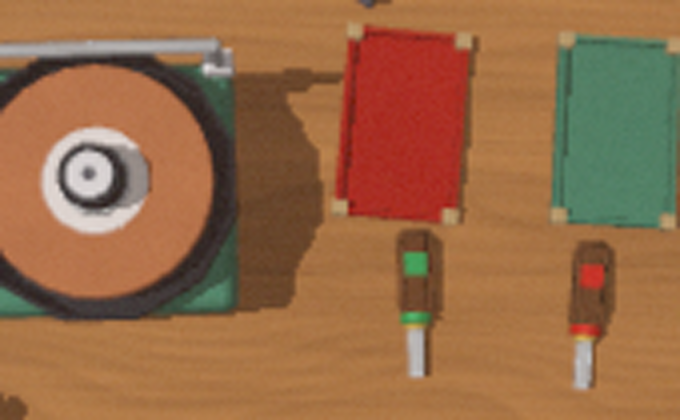

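View pics/cs.png

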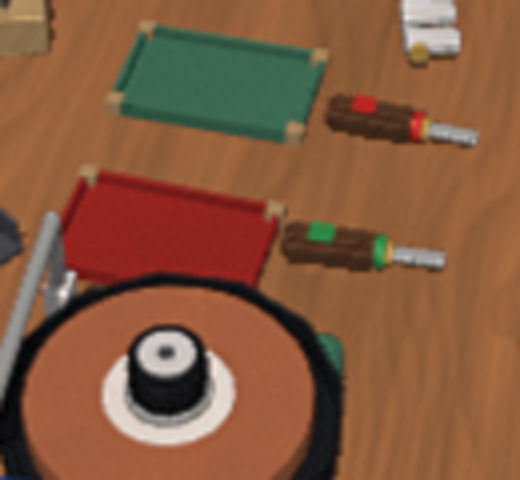

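The crops confirm it: green tag on the left chisel, red tag on the right, blades towards the robot. Nest corners are tan posts, and the knob's top disc is at (88,173) in the top crop and (166,352) in the side crop.

```bash
cat >> h.py <<'E'
ft=lambda p:((p[0]+.5)/4-.5+175,(p[1]+.5)/4-.5+140)
fs=lambda p:((p[0]+.5)/4-.5+190,(p[1]+.5)/4-.5+150)
E
python3 - <<'E'
from h import *
P={"R_fr":((463,41),(88,173)),"R_nr":((450,215),(275,211)),
"G_fr":((674,46),(147,32)),"G_nr":((668,221),(319,56)),"G_fl":((567,40),(114,102)),"G_nl":((559,215),(294,131)),
"knobtop":((88,173),(166,352)),
"gtip":((417,375),(443,260)),"rtip":((584,386),(477,138)),"gback":((412,232),(285,240)),"rback":((595,243),(330,112))}
for k,(a,b) in P.items():
    p,e=tri(ft(a),fs(b)); print(k,np.round(p,4),round(e,4))
for k,a,b in(("gtag",(278.6,205.4),(269.8,207.8)),("gring",(278.3,219.),(284.2,212.5)),("rtag",(322.6,208.6),(280.7,175.9)),("rring",(321.,221.9),(293.4,181.5))):
    p,e=tri(a,b); print(k,np.round(p,4),round(e,4),"top@30",np.round(onz("top",a,.03),4))
for k,cs in(("R",((355,32),(463,41),(450,215),(340,207))),("G",((567,40),(674,46),(668,221),(559,215)))):
    q=np.array([onz("top",ft(c),.016)[:2] for c in cs]); 
    ax=(q[0]+q[1]-q[2]-q[3]); r=np.round
    print(k,r(q,4).tolist(),"ctr",r(q.mean(0),4),"yaw",np.degrees(np.arctan2(ax[1],ax[0])),"len",np.linalg.norm(ax)/2,np.linalg.norm(q[0]-q[1]))
E
```

```text
R_fr [ 0.6695 -0.1731  0.0125] 0.0014
R_nr [ 0.5034 -0.1634  0.0097] 0.0011
G_fr [ 0.6695 -0.3743  0.0068] 0.0012
G_nr [ 0.5027 -0.3674  0.0118] 0.0001
G_fl [ 0.6736 -0.2724  0.007 ] 0.0004
G_nl [ 0.5063 -0.2656  0.0089] 0.0001
knobtop [0.5136 0.1523 0.1859] 0.0006
gtip [ 0.3545 -0.1346  0.0107] 0.0004
rtip [ 0.3465 -0.29    0.0085] 0.0018
gback [ 0.4869 -0.1278  0.0138] 0.0003
rback [ 0.4805 -0.3002  0.0058] 0.001
gtag [ 0.4573 -0.1309  0.0255] 0.0006 top@30 [ 0.4566 -0.1306  0.03  ]
gring [ 0.408  -0.1315  0.0127] 0.0013 top@30 [ 0.4067 -0.1303  0.03  ]
rtag [ 0.4485 -0.2937  0.0258] 0.0004 top@30 [ 0.4484 -0.2929  0.03  ]
rring [ 0.4007 -0.2908  0.0101] 0.0012 top@30 [ 0.3994 -0.2872  0.03  ]
R [[0.6742, -0.0711], [0.6681, -0.1729], [0.5033, -0.1628], [0.5084, -0.0602]] ctr [ 0.5885 -0.1167] yaw -3.630709568635221 len 0.16560934298229327 0.10195235574202426
G [[0.6714, -0.2709], [0.6681, -0.3721], [0.5022, -0.3664], [0.5055, -0.2645]] ctr [ 0.5868 -0.3185] yaw -2.094105745317647 len 0.1660147017467789 0.10119704987827066
```

>>> {"op": "apply_moves", "data": {
  "rows": [
    [[-0.8, -0.6, -0.7, 0, 0, -0.87], [-0.8, -0.6, -0.7, 0, 0, -0.87], [-0.8, -0.6, -0.7, 0, 0, -0.87], [-0.5, -0.9, 0, 0, 0, 0], [-0.5, -0.9, 0, 0, 0, 0], [-0.5, -0.9, 0, 0, 0, 0], [-0.5, -0.9, 0, 0, 0, 0], [-0.5, -0.9, 0, 0, 0, 0]]
  ],
  "fingers": -0.4,
  "squeeze": 40
}}

```text
t: 1.1
ee_pos: [0.4112, 0.2388, 0.3387]
tool_rot: [[-0.999, -0.052, -0.0], [-0.052, 0.999, 0.0], [0.0, 0.0, -1.0]]
contact_force: [0.9, 0.4, 0.2]
gripper_width: 0.706
finger_force: 0.0
```

```bash
cat > plan.py <<'E'
import sys,numpy as np
from station import env
from scipy.spatial.transform import Rotation as Ro
# usage: plan.py x y z yawdeg(tool x in world); prints total shift (tool axes now, and in target axes) in units, turn in units
x,y,z,a=map(float,sys.argv[1:5]); o=env.get_obs(); R=np.array(o["tool_rot"]); c,s=np.cos(np.radians(a)),np.sin(np.radians(a))
T=np.array([[c,s,0],[s,-c,0],[0,0,-1]]); d=np.array([x,y,z])-o["ee_pos"]
print("now",np.round(R.T@d/.06,2),"tgt",np.round(T.T@d/.06,2),"turn",np.round(Ro.from_matrix(R.T@T).as_rotvec(degrees=True)/6,2),"t",round(o["t"],2),"pos",np.round(o["ee_pos"],4),"F",np.round(o["contact_force"],1),"w",round(o["gripper_width"]*85,1),"ff",o["finger_force"],"q6",round(float(o["q"][5]),1))
E
python3 plan.py .437 -.1315 .1 183
```

```text
now [-0.11 -6.19  3.98] tgt [-0.11 -6.19  3.98] turn [ 0.   -0.   -0.01] t 1.1 pos [0.4112 0.2388 0.3387] F [0.9 0.4 0.2] w 60.0 ff 0.0 q6 -76.3
```

>>> {"op": "apply_moves", "data": {
  "rows": [
    [[0, -0.8, 0.1, 0, 0, 0], [0, -0.8, 0.1, 0, 0, 0], [0, -0.8, 0.2, 0, 0, 0], [0, -0.8, 0.6, 0, 0, 0], [0, -0.8, 0.7, 0, 0, 0], [0, -0.8, 0.7, 0, 0, 0], [-0.1, -0.8, 0.7, 0, 0, 0], [0, -0.6, 0.7, 0, 0, 0]]
  ]
}}

```text
t: 2.1
ee_pos: [0.4363, -0.1298, 0.1123]
tool_rot: [[-0.999, -0.05, 0.002], [-0.05, 0.999, -0.001], [-0.002, -0.001, -1.0]]
contact_force: [0.4, 0.2, -0.8]
gripper_width: 0.694
finger_force: 0.0
```

```bash
python3 plan.py .437 -.1315 .004 183
```

```text
now [-0.01 -0.03  1.81] tgt [-0.01 -0.03  1.81] turn [-0.01  0.02 -0.02] t 2.1 pos [ 0.4363 -0.1298  0.1123] F [ 0.4  0.2 -0.8] w 59.0 ff 0.0 q6 -123.6
```

>>> {"op": "apply_moves", "data": {
  "rows": [
    [[0, -0.03, 0.6, 0, 0, 0], [0, 0, 0.6, 0, 0, 0], [0, 0, 0.3, 0, 0, 0], [0, 0, 0.2, 0, 0, 0], [0, 0, 0.05, 0, 0, 0], [0, 0, 0, 0, 0, 0]]
  ]
}}

```text
t: 2.85
ee_pos: [0.4359, -0.1293, 0.0089]
tool_rot: [[-0.999, -0.052, 0.001], [-0.052, 0.999, -0.0], [-0.001, -0.0, -1.0]]
contact_force: [-0.2, 0.0, -0.2]
gripper_width: 0.705
finger_force: 0.0
```

>>> {"op": "apply_moves", "data": {
  "rows": [
    [[0, 0, 0, 0, 0, 0], [0, 0, 0, 0, 0, 0], [0, 0, 0, 0, 0, 0], [0, 0, 0, 0, 0, 0], [0, 0, 0, 0, 0, 0]]
  ],
  "fingers": 1
}}

```text
t: 3.48
ee_pos: [0.436, -0.1294, 0.0094]
tool_rot: [[-0.999, -0.052, 0.001], [-0.052, 0.999, -0.001], [-0.001, -0.001, -1.0]]
contact_force: [0.1, 0.5, 7.5]
gripper_width: 0.336
finger_force: 40.1
```

```bash
python3 plan.py .603 -.319 .1 178
```

```text
now [-2.62 -3.3  -1.5 ] tgt [-2.89 -3.06 -1.51] turn [-0.01  0.01  0.83] t 3.48 pos [ 0.436  -0.1294  0.0094] F [0.1 0.5 7.5] w 28.6 ff 40.0807124376297 q6 -123.6
```

>>> {"op": "apply_moves", "data": {
  "rows": [
    [[0, 0, -0.2, 0, 0, 0], [0, 0, -0.6, 0, 0, 0], [0, 0, -0.7, 0, 0, 0.4], [-0.5, -0.5, 0, 0, 0, 0.43], [-0.6, -0.6, 0, 0, 0, 0], [-0.6, -0.6, 0, 0, 0, 0], [-0.6, -0.6, 0, 0, 0, 0], [-0.55, -0.7, 0, 0, 0, 0]]
  ]
}}

```text
t: 4.47
ee_pos: [0.6022, -0.3143, 0.0991]
tool_rot: [[-0.999, 0.035, -0.0], [0.035, 0.999, 0.001], [0.0, 0.001, -1.0]]
contact_force: [1.0, 0.8, -2.0]
gripper_width: 0.34
finger_force: 39.9
```

```bash
python3 plan.py .603 -.319 .0165 178
```

```text
now [-0.02 -0.08  1.38] tgt [-0.02 -0.08  1.38] turn [ 0.01 -0.    0.  ] t 4.47 pos [ 0.6022 -0.3143  0.0991] F [ 1.   0.8 -2. ] w 28.9 ff 39.90039825439453 q6 -125.0
```

>>> {"op": "apply_moves", "data": {
  "rows": [
    [[0, -0.04, 0.4, 0, 0, 0], [0, 0, 0.4, 0, 0, 0], [0, 0, 0.3, 0, 0, 0], [0, 0, 0.15, 0, 0, 0], [0, 0, 0.06, 0, 0, 0], [0, 0, 0.05, 0, 0, 0], [0, 0, 0, 0, 0, 0]]
  ]
}}

```text
t: 5.35
ee_pos: [0.6017, -0.3164, 0.0174]
tool_rot: [[-0.999, 0.035, 0.001], [0.035, 0.999, -0.001], [-0.001, -0.0, -1.0]]
contact_force: [-0.3, 0.4, -1.0]
gripper_width: 0.338
finger_force: 39.9
```

>>> {"op": "apply_moves", "data": {
  "rows": [
    [[0, 0, 0.03, 0, 0, 0], [0, 0, 0, 0, 0, 0]]
  ]
}}

```text
t: 5.6
ee_pos: [0.6017, -0.3164, 0.0155]
tool_rot: [[-0.999, 0.035, 0.001], [0.035, 0.999, -0.0], [-0.001, -0.0, -1.0]]
contact_force: [-0.3, -1.1, -1.6]
gripper_width: 0.34
finger_force: 40.0
```

>>> {"op": "apply_moves", "data": {
  "rows": [
    [[0, 0, 0, 0, 0, 0], [0, 0, 0, 0, 0, 0], [0, 0, 0, 0, 0, 0], [0, 0, -0.2, 0, 0, 0], [0, 0, -0.5, 0, 0, 0], [0, 0, -0.7, 0, 0, 0]]
  ],
  "fingers": -0.2
}}

```text
t: 6.35
ee_pos: [0.6007, -0.3158, 0.0996]
tool_rot: [[-0.999, 0.035, -0.002], [0.035, 0.999, 0.001], [0.002, 0.001, -1.0]]
contact_force: [0.3, -0.2, -0.4]
gripper_width: 0.598
finger_force: 0.0
```

```bash
python3 plan.py .4305 -.293 .1 175.6
```

```text
now [ 2.85  0.28 -0.  ] tgt [ 2.86  0.16 -0.01] turn [ 0.01 -0.02  0.39] t 6.35 pos [ 0.6007 -0.3158  0.0996] F [ 0.3 -0.2 -0.4] w 50.8 ff 0.0 q6 -125.1
```

Now the red chisel.

>>> {"op": "apply_moves", "data": {
  "rows": [
    [[0.5, 0.05, 0, 0, 0, 0.4], [0.6, 0.05, 0, 0, 0, 0], [0.6, 0.03, 0, 0, 0, 0], [0.6, 0.03, 0, 0, 0, 0], [0.5, 0, 0.1, 0, 0, 0], [0.05, 0, 0, 0, 0, 0], [0, 0, 0, 0, 0, 0]]
  ],
  "fingers": -0.4
}}

```text
t: 7.22
ee_pos: [0.4326, -0.2957, 0.0939]
tool_rot: [[-0.997, 0.078, 0.002], [0.078, 0.997, -0.002], [-0.002, -0.002, -1.0]]
contact_force: [-0.7, 0.2, 0.6]
gripper_width: 0.701
finger_force: 0.0
```

```bash
python3 plan.py .4305 -.293 .009 175.6
python3 - <<'E'
from h import *
t=env.camera("top")
for b in blobs(t,(40,90,30),(85,255,255),(310,145,350,200),5): print(b[:3])
for b in blobs(t,(45,180,90),(75,255,255),(310,145,350,200),5): print(b[:3])
cv2.imwrite("pics/ct2.png",cv2.resize(t[140:245,240:380],None,fx=4,fy=4,interpolation=cv2.INTER_CUBIC))
E
```

```text
now [0.04 0.04 1.42] tgt [0.04 0.04 1.42] turn [-0.02  0.02 -0.01] t 7.22 pos [ 0.4326 -0.2957  0.0939] F [-0.7  0.2  0.6] w 59.6 ff 0.0 q6 -132.1
([324.5, 153.0], 10, [322, 151, 7, 5])
([336.0, 154.3], 7, [334, 153, 5, 4])
([341.8, 157.0], 5, [341, 155, 2, 5])
([321.3, 157.9], 15, [318, 156, 7, 5])
([326.4, 178.1], 554, [313, 156, 30, 40])
([330.6, 161.6], 35, [328, 159, 6, 6])
```

View pics/ct2.png

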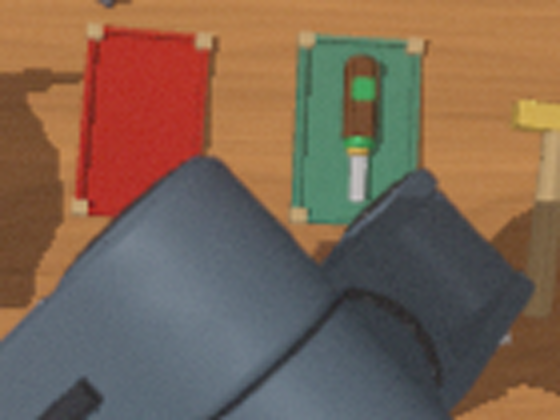

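The green chisel lies centred in the green nest, crop rows 57–199 of 40–215. Next is the red chisel.

>>> {"op": "apply_moves", "data": {
  "rows": [
    [[0.03, 0.03, 0.5, 0, 0, 0], [0, 0, 0.5, 0, 0, 0], [0, 0, 0.3, 0, 0, 0], [0, 0, 0.1, 0, 0, 0], [0, 0, 0, 0, 0, 0]]
  ]
}}

```text
t: 7.9
ee_pos: [0.4306, -0.2931, 0.0091]
tool_rot: [[-0.997, 0.077, 0.001], [0.077, 0.997, -0.0], [-0.001, -0.0, -1.0]]
contact_force: [-0.2, -0.2, 0.7]
gripper_width: 0.701
finger_force: 0.0
```

>>> {"op": "apply_moves", "data": {
  "rows": [
    [[0, 0, 0, 0, 0, 0], [0, 0, 0, 0, 0, 0], [0, 0, 0, 0, 0, 0], [0, 0, 0, 0, 0, 0]]
  ],
  "fingers": 1
}}

```text
t: 8.4
ee_pos: [0.4303, -0.293, 0.0101]
tool_rot: [[-0.997, 0.077, 0.001], [0.077, 0.997, -0.001], [-0.001, -0.001, -1.0]]
contact_force: [0.5, 2.5, 5.3]
gripper_width: 0.339
finger_force: 40.9
```

```bash
python3 plan.py .6045 -.1177 .1 176.4
```

```text
now [-2.67  3.14 -1.5 ] tgt [-2.71  3.1  -1.5 ] turn [-0.01  0.01 -0.14] t 8.4 pos [ 0.4303 -0.293   0.0101] F [0.5 2.5 5.3] w 28.8 ff 40.87360382080078 q6 -132.2
```

>>> {"op": "apply_moves", "data": {
  "rows": [
    [[0, 0, -0.2, 0, 0, 0], [0, 0, -0.6, 0, 0, 0], [0, 0, -0.7, 0, 0, -0.1], [-0.5, 0.6, 0, 0, 0, 0], [-0.55, 0.65, 0, 0, 0, 0], [-0.6, 0.65, 0, 0, 0, 0], [-0.6, 0.65, 0, 0, 0, 0], [-0.5, 0.6, 0, 0, 0, 0]]
  ]
}}

```text
t: 9.4
ee_pos: [0.6082, -0.1138, 0.0996]
tool_rot: [[-0.998, 0.066, 0.0], [0.066, 0.998, -0.0], [-0.001, -0.0, -1.0]]
contact_force: [0.7, -0.4, -0.9]
gripper_width: 0.338
finger_force: 40.0
```

```bash
python3 plan.py .603 -.1177 .0165 176.4
```

```text
now [ 0.08 -0.07  1.39] tgt [ 0.08 -0.07  1.39] turn [-0.    0.   -0.03] t 9.4 pos [ 0.6082 -0.1138  0.0996] F [ 0.7 -0.4 -0.9] w 28.8 ff 40.00869333744049 q6 -107.1
```

>>> {"op": "apply_moves", "data": {
  "rows": [
    [[0.08, -0.08, 0.4, 0, 0, 0], [0, 0, 0.4, 0, 0, 0], [0, 0, 0.3, 0, 0, 0], [0, 0, 0.15, 0, 0, 0], [0, 0, 0.08, 0, 0, 0], [0, 0, 0.05, 0, 0, 0], [0, 0, 0, 0, 0, 0]]
  ]
}}

```text
t: 10.28
ee_pos: [0.6022, -0.1198, 0.0167]
tool_rot: [[-0.998, 0.067, 0.001], [0.067, 0.998, -0.0], [-0.001, -0.0, -1.0]]
contact_force: [-0.6, 0.5, -1.5]
gripper_width: 0.339
finger_force: 40.0
```

>>> {"op": "apply_moves", "data": {
  "rows": [
    [[0, 0, 0.02, 0, 0, 0], [0, 0, 0, 0, 0, 0], [0, 0, 0, 0, 0, 0], [0, 0, 0, 0, 0, 0], [0, 0, -0.2, 0, 0, 0], [0, 0, -0.5, 0, 0, 0], [0, 0, -0.8, 0, 0, 0], [0, 0, -0.8, 0, 0, 0]]
  ],
  "fingers": -0.2
}}

```text
t: 11.28
ee_pos: [0.6018, -0.1197, 0.1551]
tool_rot: [[-0.998, 0.067, 0.0], [0.067, 0.998, -0.0], [-0.0, -0.0, -1.0]]
contact_force: [0.3, -0.2, -0.4]
gripper_width: 0.604
finger_force: 0.0
```

>>> {"op": "apply_moves", "data": {
  "rows": [
    [[0, 0, -0.8, 0, 0, 1], [0, 0, -0.8, 0, 0, 1], [0, 0, -0.6, 0, 0, 1], [0, 0, 0, 0, 0, 1], [0, 0, 0, 0, 0, 1], [0, 0, 0, 0, 0, 1]]
  ],
  "fingers": -1
}}

```text
t: 12.02
ee_pos: [0.6017, -0.1195, 0.2862]
tool_rot: [[-0.766, 0.643, 0.001], [0.643, 0.766, -0.0], [-0.001, 0.0, -1.0]]
contact_force: [0.7, -0.2, 0.2]
gripper_width: 0.999
finger_force: 0.0
```

```bash
python3 plan.py .5136 .1523 .26 140
python3 - <<'E'
from h import *
t=env.camera("top");s=env.camera("side")
cv2.imwrite("pics/two3.png",np.hstack([cv2.resize(t[140:245,175:345],None,fx=2.4,fy=2.4),cv2.resize(s[150:270,190:320],None,fx=2.1,fy=2.1)[:252,:]]))
E
```

```text
now [4.04 2.53 0.43] tgt [4.04 2.53 0.44] turn [ 0.    0.01 -0.  ] t 12.03 pos [ 0.6017 -0.1195  0.2862] F [ 0.7 -0.2  0.2] w 84.9 ff 0.0 q6 -71.6
```

View pics/two3.png

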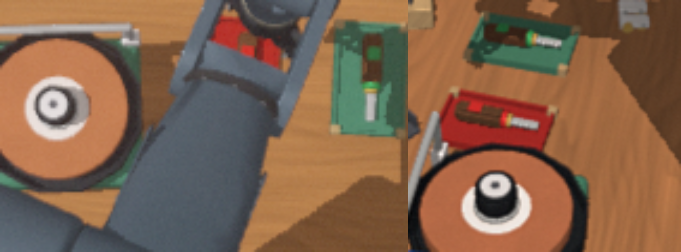

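Both chisels lie in their nests (red at (495,118), green at (525,38) in the side half). Now over to the knob.

>>> {"op": "apply_moves", "data": {
  "rows": [
    [[0.6, 0.35, 0, 0, 0, 0], [0.7, 0.45, 0, 0, 0, 0], [0.7, 0.45, 0, 0, 0, 0], [0.7, 0.45, 0.1, 0, 0, 0], [0.7, 0.45, 0.2, 0, 0, 0], [0.6, 0.4, 0.1, 0, 0, 0], [0, 0, 0, 0, 0, 0]]
  ]
}}

```text
t: 13.0
ee_pos: [0.5138, 0.154, 0.2611]
tool_rot: [[-0.772, 0.636, -0.001], [0.636, 0.772, 0.0], [0.001, -0.001, -1.0]]
contact_force: [-0.7, -0.3, -0.1]
gripper_width: 1.0
finger_force: 0.0
```

```bash
python3 plan.py .5136 .1523 .165 140
```

```text
now [-0.02 -0.02  1.6 ] tgt [-0.02 -0.02  1.6 ] turn [-0.01 -0.01  0.09] t 13.0 pos [0.5138 0.154  0.2611] F [-0.7 -0.3 -0.1] w 85.0 ff 0.0 q6 -45.8
```

>>> {"op": "apply_moves", "data": {
  "rows": [
    [[-0.02, -0.02, 0.5, 0, 0, 0], [0, 0, 0.5, 0, 0, 0], [0, 0, 0.4, 0, 0, 0], [0, 0, 0.25, 0, 0, 0], [0, 0, 0.12, 0, 0, 0], [0, 0, 0, 0, 0, 0], [0, 0, 0, 0, 0, 0]]
  ]
}}

```text
t: 13.88
ee_pos: [0.5165, 0.1498, 0.1558]
tool_rot: [[-0.768, 0.64, 0.002], [0.64, 0.768, 0.0], [-0.001, 0.001, -1.0]]
contact_force: [0.2, -0.2, 0.6]
gripper_width: 1.004
finger_force: 0.0
```

>>> {"op": "apply_moves", "data": {
  "rows": [
    [[0, 0, 0, 0, 0, 0], [0, 0, 0, 0, 0, 0], [0, 0, 0, 0, 0, 0], [0, 0, 0, 0, 0, 0]]
  ],
  "fingers": 1,
  "squeeze": 30
}}

```text
t: 14.38
ee_pos: [0.5163, 0.15, 0.1559]
tool_rot: [[-0.768, 0.64, 0.002], [0.64, 0.768, 0.0], [-0.001, 0.001, -1.0]]
contact_force: [-1.2, 0.3, 6.5]
gripper_width: 0.636
finger_force: 31.5
```

```bash
python3 plan.py .5136 .1523 .152 140; python3 -c "
from station import env
o=env.get_obs();print(o['contact_force'],o['wrist_torque'])"
```

```text
now [ 0.06 -0.    0.07] tgt [ 0.06 -0.    0.07] turn [0.01 0.01 0.03] t 14.38 pos [0.5163 0.15   0.1559] F [-1.2  0.3  6.5] w 54.0 ff 31.50999829173088 q6 -45.9
[-1.20356373  0.26658229  6.48976407] [0.11874193 0.12796017 0.05905634]
```

>>> {"op": "apply_moves", "data": {
  "rows": [
    [[0, 0, 0, 0, 0, 0], [0, 0, 0, 0, 0, 0], [0.06, 0, 0.03, 0, 0, 0], [0, 0, 0, 0, 0, 0]]
  ],
  "fingers": -0.7
}}

```text
t: 14.88
ee_pos: [0.5123, 0.1523, 0.1527]
tool_rot: [[-0.768, 0.64, -0.001], [0.64, 0.768, -0.0], [0.001, -0.001, -1.0]]
contact_force: [-0.3, -0.7, 1.0]
gripper_width: 0.848
finger_force: 0.0
```

>>> {"op": "apply_moves", "data": {
  "rows": [
    [[0, 0, 0, 0, 0, 0], [0, 0, 0, 0, 0, 0], [0, 0, 0, 0, 0, 0], [0, 0, 0, 0, 0, 0]]
  ],
  "fingers": 1
}}

```text
t: 15.38
ee_pos: [0.5132, 0.1524, 0.1534]
tool_rot: [[-0.768, 0.641, 0.0], [0.641, 0.768, 0.0], [-0.0, 0.001, -1.0]]
contact_force: [0.2, 1.6, 3.1]
gripper_width: 0.638
finger_force: 32.0
```

>>> {"op": "apply_moves", "data": {
  "rows": [
    [[0, 0, 0, 0, 0, -0.4], [0, 0, 0, 0, 0, -0.4], [0, 0, 0, 0, 0, -0.4], [0, 0, 0, 0, 0, -0.4], [0, 0, 0, 0, 0, 0]]
  ]
}}

```text
t: 16.0
ee_pos: [0.5138, 0.1519, 0.1534]
tool_rot: [[-0.864, 0.504, 0.002], [0.504, 0.864, -0.0], [-0.002, 0.001, -1.0]]
contact_force: [1.4, -0.3, 1.4]
gripper_width: 0.639
finger_force: 31.9
```

```bash
python3 plan.py .5136 .1523 .152 140; python3 -c "
from station import env
o=env.get_obs();print(o['contact_force'],o['wrist_torque'])"
```

```text
now [0.01 0.   0.02] tgt [0.01 0.   0.02] turn [0.01 0.01 1.63] t 16.0 pos [0.5138 0.1519 0.1534] F [ 1.4 -0.3  1.4] w 54.3 ff 31.938676200807095 q6 -55.2
[ 1.40243827 -0.29873328  1.44075469] [ 0.02616483 -0.2152417   0.00286493]
```

Anticlockwise turns freely so far (9.6°, with almost no moment). Turn further to make sure.

>>> {"op": "apply_moves", "data": {
  "rows": [
    [[0, 0, 0, 0, 0, -0.6], [0, 0, 0, 0, 0, -0.6], [0, 0, 0, 0, 0, -0.6], [0, 0, 0, 0, 0, 0]]
  ]
}}

```text
t: 16.5
ee_pos: [0.5136, 0.152, 0.1534]
tool_rot: [[-0.943, 0.334, 0.001], [0.334, 0.943, -0.0], [-0.001, 0.0, -1.0]]
contact_force: [0.8, -0.7, 2.7]
gripper_width: 0.635
finger_force: 32.0
```

```bash
python3 plan.py .5136 .1523 .152 140; python3 -c "
from station import env
o=env.get_obs();print(o['contact_force'],o['wrist_torque'])"
```

```text
now [0.   0.   0.02] tgt [0.   0.   0.02] turn [0.01 0.01 3.42] t 16.5 pos [0.5136 0.152  0.1534] F [ 0.8 -0.7  2.7] w 54.0 ff 31.97651155292988 q6 -66.0
[ 0.78272265 -0.73774235  2.68290959] [ 0.07021151 -0.14964807 -0.03117885]
```

Anticlockwise is the loosening way: 20°, flats still gripped at 54 mm. Carry on to about 90°.

>>> {"op": "apply_moves", "data": {
  "rows": [
    [[0, 0, 0, 0, 0, -0.9], [0, 0, 0, 0, 0, -0.9], [0, 0, 0, 0, 0, -0.9], [0, 0, 0, 0, 0, -0.9], [0, 0, 0, 0, 0, -0.9], [0, 0, 0, 0, 0, -0.9], [0, 0, 0, 0, 0, -0.9], [0, 0, 0, 0, 0, 0]]
  ]
}}

```text
t: 17.5
ee_pos: [0.5134, 0.1522, 0.1534]
tool_rot: [[-0.95, -0.313, 0.001], [-0.313, 0.95, 0.0], [-0.001, -0.0, -1.0]]
contact_force: [0.9, 0.6, 4.6]
gripper_width: 0.633
finger_force: 32.0
```

>>> {"op": "apply_moves", "data": {
  "rows": [
    [[0, 0, 0, 0, 0, -0.9], [0, 0, 0, 0, 0, -0.9], [0, 0, 0, 0, 0, -0.9], [0, 0, 0, 0, 0, -0.9], [0, 0, 0, 0, 0, -0.9], [0, 0, 0, 0, 0, 0]]
  ]
}}

```text
t: 18.25
ee_pos: [0.5131, 0.1522, 0.1534]
tool_rot: [[-0.704, -0.71, 0.0], [-0.71, 0.704, 0.0], [-0.0, -0.0, -1.0]]
contact_force: [0.9, 0.2, 4.7]
gripper_width: 0.64
finger_force: 32.1
```

```bash
python3 plan.py .5136 .1523 .152 140; python3 -c "
from station import env
o=env.get_obs();print(o['contact_force'],o['wrist_torque'])"
```

```text
now [-0.01 -0.    0.02] tgt [-0.01  0.01  0.02] turn [ 0.   0.  14.2] t 18.25 pos [0.5131 0.1522 0.1534] F [0.9 0.2 4.7] w 54.4 ff 32.11037741973996 q6 -130.7
[0.86627187 0.22886303 4.70340669] [ 0.15397741 -0.02254295  0.00440448]
```

Turned 85°. Firm up the grip and lift slowly.

>>> {"op": "apply_moves", "data": {
  "rows": [
    [[0, 0, 0, 0, 0, 0], [0, 0, -0.1, 0, 0, 0], [0, 0, -0.1, 0, 0, 0], [0, 0, -0.1, 0, 0, 0], [0, 0, 0, 0, 0, 0]]
  ],
  "squeeze": 45
}}

```text
t: 18.88
ee_pos: [0.5132, 0.152, 0.1717]
tool_rot: [[-0.703, -0.712, 0.001], [-0.712, 0.703, -0.0], [-0.0, -0.001, -1.0]]
contact_force: [-0.5, 0.1, -0.6]
gripper_width: 0.634
finger_force: 47.7
```

>>> {"op": "apply_moves", "data": {
  "rows": [
    [[0, 0, -0.2, 0, 0, 0], [0, 0, -0.3, 0, 0, 0], [0, 0, -0.4, 0, 0, 0], [0, 0, -0.4, 0, 0, 0], [0, 0, -0.3, 0, 0, 0], [0, 0, -0.1, 0, 0, 0], [0, 0, 0, 0, 0, 0], [0, 0, 0, 0, 0, 0]]
  ]
}}

```text
t: 19.88
ee_pos: [0.5124, 0.152, 0.2724]
tool_rot: [[-0.703, -0.712, -0.002], [-0.712, 0.703, -0.0], [0.001, 0.001, -1.0]]
contact_force: [-0.7, 0.0, -1.7]
gripper_width: 0.631
finger_force: 47.8
```

Run:
```python
from h import *
t=env.camera("top");s=env.camera("side")
cv2.imwrite("pics/two4.png",np.hstack([cv2.resize(t[120:260,160:360],None,fx=2,fy=2),cv2.resize(s[140:280,170:340],None,fx=2,fy=2)]))
o=env.get_obs();print(o["t"],o["ee_pos"],o["contact_force"],o["finger_force"])
```

```text
19.975 [0.51248027 0.15208657 0.27225579] [-0.35254797 -0.30383333 -1.4865795 ] 47.82585270702839
```

View pics/two4.png

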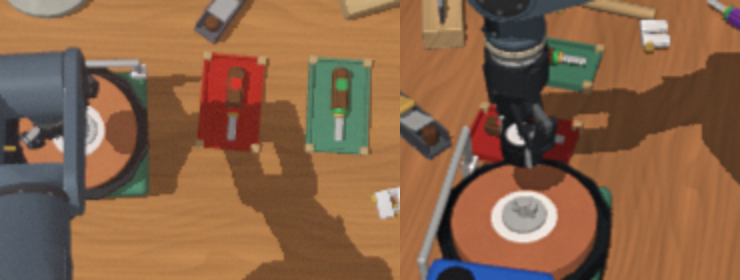

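Both chisels lie centred in their nests, at (233,103) and (340,103). The knob is in the fingers at (527,145) about 12 cm above the bare washer and spindle at (525,213).

```bash
python3 -c "
from station import env
print(env.hand_in())"
```

```text
the job is handed in; nothing more can be done
None
```

The job is handed in at about 20 s: each chisel lies in the nest of its tag's colour, and the knob, which loosened anticlockwise (right-handed thread), is held about 12 cm above its seat; the hand-in returned no verdict.

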